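Lock the paper trimmer's blade arm down

ROBOT

A 6-joint arm with a two-finger parallel gripper is mounted at the origin on the work surface. World frame = base frame: x ahead of the robot, y to its left, z up, the work surface at z = 0. Lengths are in mm, angles in rad, forces in N, time in s.
With the tool pointing down it reaches from about 400 to 925 mm from the base axis. Payload 12.5 kg.
Tool frame: the origin (TCP) lies midway between the tips of the shut fingers; the grasp point (between the pads) lies 19 mm behind it (env.grip_depth is the distance from the TCP to the grasp point, in mm); z points along the fingers, y is the line along which they close (so a half turn about z gives the same grasp; the last joint's range is limited). The gripper opens to 95 mm and grips with 3 to 60 N. Pads are 20 mm wide; open, the fingers measure 119 mm over their backs; the gripper's body (75 mm by 180 mm) begins 59 mm behind the grasp point.
Start: joints at [1.153, 0.491, 1.559, -0, 1.092, -0.106], TCP at [191.716, 594.888, 214.661] pointing down, gripper open.
Joint ranges: [-3.1, 3.1], [-0.84, 2.19], [0.05, 2.79], [-1.13, 4.28], [0.06, 2.93], [-2.69, 2.69]. Speed limits (rad/s): [2.22, 2.22, 2.79, 3.14, 3.14, 3.14].

INTERFACE

Orientations are given as [roll, pitch, yaw] about the fixed x, y, z axes, in that order (R = Rz(yaw) Ry(pitch) Rx(roll)).
In Python, from cell import monitor, viewer, order, env gives the robot as it stands.
- The arm moves only by the tool move_arm, never from a script. Its argument "moves" is one flat list of numbers, 4 for each row, row after row: the shift along the tool's x, y, z normalised to -1 to 1, where 1 is 0.15 m, then the turn about the tool's z normalised to -1 to 1, where 1 is pi/2 rad. A call has 1 to 10 rows; each row shifts and turns the commanded pose from where the row before left it, along the tool's axes as they then stand; what a row does not reach is not made up. A row lasts 1/8 s, in which the tool goes at most 62.5 mm and 10.7 degrees, less where a joint would pass 70% of its speed; a pose out of reach is approached as far as the arm can. A call with a number of a shift or a turn outside -1 to 1 is refused whole. A call with a gripper value outside its range is refused whole. "claw" is the finger opening in mm, from 0 to 95.1, set as the call begins (left out, the last holds). The fingers move at their own pace and stop on an object; the grip force is fixed at half the most. Time passes only in rows, so rows that do not move let the fingers close. It gives the time, the measured TCP pose, the force, the opening and the grip force at its end, in the units of the state.
- monitor.state(): the state, without advancing time (a new reading comes with each control period).
- viewer.read_camera(name): name is "scene" or "top" or "wrist"; returns the picture (384x512x3 uint8, red, green, blue); there is no depth.
- viewer.camera_info(name): a dict with "K" (3x3 intrinsics, pixels), "dist_coeffs" ([k1, k2, p1, p2, k3] as OpenCV has them; the pictures are not rectified), "camera_from_world" (4x4, takes a point from world to camera coordinates). Camera axes: x right, y down, z forward; pixel columns grow to the right and rows downward; lengths in mm; the calibration is good to about 2 mm. A picture is of the moment at which its call begins: read the wrist's pose just before it. camera_info takes no time and is no camera call; for the wrist camera it gives the pose at the moment of the call.
- order.job_done(): hands the job in; it is judged then, once.
The state is a dict: "t": time; "joints": joint angles; "qvel": joint speeds; "tau": joint torques, N m; "eef_pos": TCP position; "tcp_rot": TCP orientation; "ft_force": force on the tool from outside, world axes, zero at the start; "moment": the same for the moment, N m; "opening": opening from 0.0 (shut) to 1.0 (fully open); "grip_force": force on a finger pad.
Only numpy, scipy, OpenCV 4.12 (cv2) and the standard library are available. Lean on these libraries where they do the work, as an engineer would, in place of code of your own. Each camera call takes 0.05 s, during which the arm holds its last target. There are 200 camera calls.

TASK

The paper trimmer on the counter has been left with its blade arm raised. Pull the lock knob at the arm's pivot out until it clicks into its out position, bring the arm gently down until it lies flat along the board, and then push the knob fully home again so that its bolt locks the arm down. Do not knock the stapler, the pencil carton or the glue jar about.

Things in the scene. Friction and masses are not known exactly. Their poses are not given: they have to be found in the camera images.
- trimmer: Paper trimmer, fixed: board 262 (x) by 360 (y) mm, top 34 mm up. Origin: board's centre, at counter level. Own x: from the blade edge across the board; y: along that edge from the handle's end to the pivot's end; z up. The blade arm runs along the -x edge. At the pivot an upright cheek plate (120 mm wide in y, top 140 mm up) carries the lock knob on its outer (-x) face.
- pivot_mid (a point): Point on the arm's hinge axis, mid-thickness of the arm; in the trimmer's frame x -140, y +165, z +50 mm. The hinge axis runs along the trimmer's x.
- handle_mid (a point): Middle of the black round handle at the arm's end (32 mm diameter, 120 mm long, along the arm), 330 mm from the hinge axis along the arm and 8 mm above the arm's centre line. Moves with the arm: 240 mm above the counter raised, 58 mm when down. The rest of the arm is a bar 14 mm wide, 26 mm high.
- blade_arm (a joint): Arm angle, rad: 0 = down flat along the board (a stop), 0.60 = raised as left. Stiff hinge: the arm stays where it is put; a few N down on the handle move it. With the knob home a bolt holds the arm (play 0.03); there is a bolt hole for arm up and one for arm down, and the knob goes home only at these.
- knob_head (a point): Centre of the black round knob head: disc of 46 mm diameter, 18 mm thick, axis level along the trimmer's x, 110 mm above the counter, front face to the trimmer's -x. Moves with the knob. Behind it a bare stem, 10 mm diameter: knob home, 26 mm free from the head's back to a bush (20 mm diameter, 8 mm long) on the cheek, 34 mm to the cheek.
- lock_knob (a joint): How far the knob is pulled out, m: 0 = fully home, 0.024 = out at its detent (a stop). It slides straight out along the trimmer's -x. About 8 N start it from either end, less towards mid-travel; past the middle it snaps to the other end by itself and stays there.
- stapler: Stapler, 145 x 36 x 52 mm, loose bystander. Origin: centre of its underside.
- pencil_carton: Flat carton of pencils, 185 x 72 x 18 mm, loose bystander on the robot's side of the trimmer. Origin: centre of its underside.
- glue_jar: White glue jar with a lid, 64 mm diameter, 88 mm high, loose bystander. Origin: centre of its underside.

How it is judged (in metres and radians):
On the way, in this order (a step that is already met when the one before it is completed fails the run):
1. the lock knob is out at its detent (value of joint lock_knob above 0.021 m), for 0.2 s.
2. the blade arm is down flat along the board (value of joint blade_arm below 0.045 rad), for 0.2 s.
At the end, for the whole second after the job is handed in: The lock knob is fully home (within 3 mm), the blade arm lies down along the board (within 0.045 rad) and at rest (value of joint lock_knob below 0.003 m and value of joint blade_arm below 0.045 rad and velocity of joint blade_arm between -0.05 and 0.05 rad/s); the robot touches nothing.
It fails at once if the blade arm is slammed down (faster than 2 rad/s) (velocity of joint blade_arm below -2 rad/s).
It fails at once if a bystander is knocked more than 30 mm away (distance of any of stapler, pencil_carton, glue_jar from where it was at the start of the episode above 0.03 m).
It also fails if it takes over 56 s, if anything falls off the work surface, if the arm or the gripper's body presses on something with over 40 N, if the wrist force passes 120 N, or if a joint passes its speed limit or range.

## Working session

There is one attempt and no reset: what is moved stays moved. The work goes in short steps, Python scripts to look and compute and a tool call to move; the robot and the scene stay as the last step left them, time stands still between calls to the robot, and variables do not carry over. Pictures are saved under pics/ and viewed, at most 10 in all, crops included, and the job is handed in when it is done.

Besides the shell and the picture viewer there is one more tool, called after "Request:" as a command line: name --argument value ..., lists and objects as JSON in quotes. move_arm: Moves the arm, as the interface text tells. Scaled input: -1 to 1 covers 0.15 m each way for a shift and pi/2 rad each way for a turn. Its arguments: {"type":"object","properties":{"moves":{"type":"array"},"claw":{"type":"number"}},"required":["moves"]}

```bash
mkdir -p pics; ls; python3 - <<'E'
from cell import monitor, viewer
import cv2,numpy as np
s=monitor.state();print({k:np.round(v,3) for k,v in s.items()})
for n in("scene","top"):
    im=viewer.read_camera(n);cv2.imwrite(f"pics/{n}0.png",im[:,:,::-1])
    c=viewer.camera_info(n);print(n,np.round(c["K"],1).tolist(),c["dist_coeffs"],np.round(c["camera_from_world"],3).tolist())
a=cv2.imread("pics/scene0.png");b=cv2.imread("pics/top0.png")
E
```

```text
pics
{'t': np.float64(0.0), 'joints': array([ 1.153,  0.492,  1.559,  0.   ,  1.092, -0.106]), 'qvel': array([-0.001, -0.   ,  0.002, -0.001, -0.001,  0.002]), 'tau': array([ 2.0000e-03, -6.1265e+01, -2.5819e+01,  6.9000e-02,  4.8000e-02,
       -0.0000e+00]), 'eef_pos': array([191.594, 594.64 , 214.037]), 'tcp_rot': array([-3.14, -0.  ,  2.83]), 'ft_force': array([-0.358, -0.616, -0.103]), 'moment': array([ 0.037, -0.056, -0.032]), 'grip_force': np.float64(0.0), 'opening': np.float64(0.999)}
scene [[402.2, 0.0, 253.2], [0.0, 402.2, 193.5], [0.0, 0.0, 1.0]] [-0.06738705  0.          0.          0.          0.        ] [[-0.811, 0.585, 0.012, 470.805], [0.467, 0.659, -0.589, -184.74], [-0.352, -0.473, -0.808, 1530.405], [0.0, 0.0, 0.0, 1.0]]
top [[353.0, 0.0, 249.5], [0.0, 353.0, 182.2], [0.0, 0.0, 1.0]] [-0.10098613  0.          0.          0.          0.        ] [[-0.009, -1.0, -0.026, 8.877], [-0.995, 0.011, -0.104, 575.918], [0.104, 0.025, -0.994, 1086.502], [0.0, 0.0, 0.0, 1.0]]
```

View pics/scene0.png

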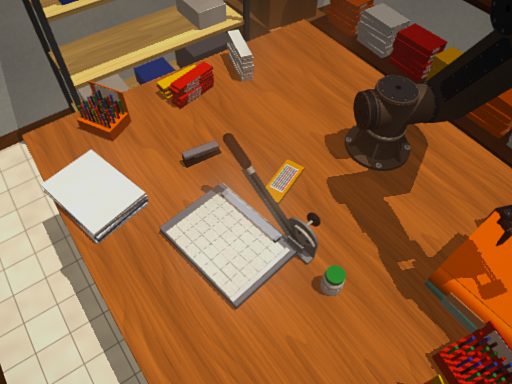

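View pics/top0.png

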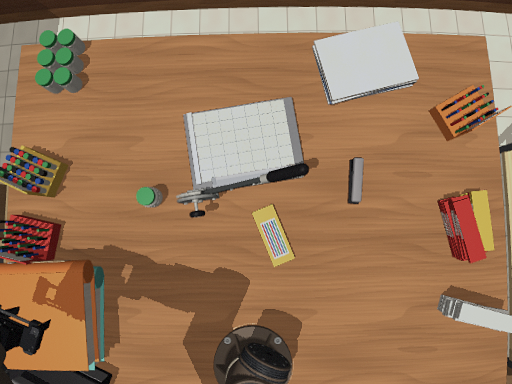

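The scene view shows the knob at (313,219), the handle from about (228,138) to (248,165), and the carton at (285,180). In the top view the knob is at (197,213), the handle about (288,172), the jar (148,197), the stapler (356,180) and the carton (273,235).

```bash
cat > h.py <<'E'
import numpy as np,cv2
from cell import viewer,monitor
def ray(n,p,c=None):
    c=c or viewer.camera_info(n);T=np.array(c["camera_from_world"]);R=T[:3,:3]
    u=cv2.undistortPoints(np.array([[p]],float),np.array(c["K"]),np.array(c["dist_coeffs"])).ravel()
    d=R.T@np.array([u[0],u[1],1]);return -R.T@T[:3,3],d/np.linalg.norm(d)
def plane(r,z): o,d=r;return o+d*(z-o[2])/d[2]
def tri(r1,r2):
    A=[];b=[]
    for o,d in(r1,r2):
        P=np.eye(3)-np.outer(d,d);A.append(P);b.append(P@o)
    x=np.linalg.lstsq(np.vstack(A),np.hstack(b),rcond=None)[0]
    return x,[round(float(np.linalg.norm(a@x-c)),1) for a,c in zip(A,b)]
def dark(f,box,thr=45):
    im=cv2.imread(f).max(axis=2);x0,y0,x1,y1=box
    m=np.zeros_like(im);m[y0:y1,x0:x1]=(im[y0:y1,x0:x1]<thr)
    n,l,s,c=cv2.connectedComponentsWithStats(m)
    return sorted([(int(s[i,4]),s[i,:4].tolist(),c[i].round(1).tolist()) for i in range(1,n)],reverse=True)[:3]
E
python3 - <<'E'
from h import *
print(dark("pics/scene0.png",(300,205,325,232)),dark("pics/top0.png",(185,203,210,222)))
print(dark("pics/scene0.png",(215,125,260,175),70),dark("pics/top0.png",(262,158,315,185)))
# board corners (rough) on z=34
for p in[(186,113),(294,97),(303,155)]: print(plane(ray("top",p),34).round(0))
for p in[(161,234),(236,304),(222,187)]: print("s",plane(ray("scene",p),34).round(0))
print("jar",plane(ray("top",(146,195)),88).round(0),"carton",plane(ray("top",(273,235)),18).round(0),"stapler",plane(ray("top",(356,178)),52).round(0))
a=cv2.resize(cv2.imread("pics/scene0.png")[115:275,215:345],None,fx=3,fy=3,interpolation=2)
b=cv2.resize(cv2.imread("pics/top0.png")[150:270,175:315],None,fx=2.8,fy=2.8,interpolation=2)
o=np.zeros((480,800,3),np.uint8);o[:a.shape[0],:390]=a;o[:b.shape[0],400:400+b.shape[1]]=b;cv2.imwrite("pics/c1.png",o)
E
```

```text
[(42, [308, 214, 11, 12], [312.9, 220.0]), (1, [317, 217, 1, 1], [317.0, 217.0]), (1, [313, 214, 1, 1], [313.0, 214.0])] [(64, [190, 211, 15, 6], [197.0, 213.3])]
[] [(451, [267, 163, 42, 19], [287.3, 172.5])]
[805. 208.  34.]
[ 852. -144.   34.]
[ 660. -167.   34.]
s [ 859. -106.   34.]
s [796. 216.  34.]
s [ 603. -150.   34.]
jar [534. 317.  88.] carton [409. -69.  18.] stapler [ 583. -329.   52.]
```

View pics/c1.png

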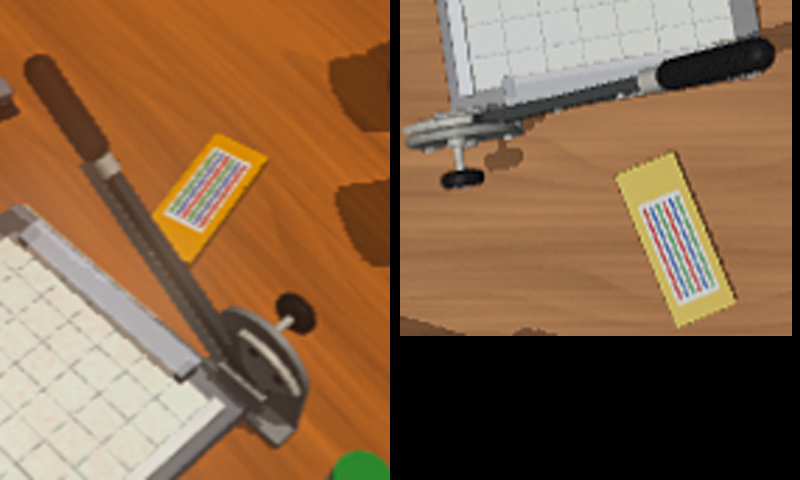

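The knob head sits at scene (313.3,219.5) and top (197.1,213.5). The handle's middle is at scene (237.5,150.7) and top (287.3,172.5).

```bash
python3 - <<'E'
from h import *
k,e=tri(ray("scene",(313.3,219.5)),ray("top",(197.1,213.5)));print("knob",k.round(1),e)
h,e=tri(ray("scene",(237.5,150.7)),ray("top",(287.3,172.5)));print("handle",h.round(1),e)
# yaw from back board edge and handle; knob x axis check
a=plane(ray("top",(186,113)),34);b=plane(ray("top",(294,97)),34);print("edge yaw",np.arctan2(b[0]-a[0],a[1]-b[1]),np.linalg.norm(b-a))
im=cv2.imread("pics/top0.png")
# arm line: handle dark pixels PCA projected using hinge geometry: handle ends
g=im.max(axis=2);m=np.zeros_like(g);m[158:185,262:315]=g[158:185,262:315]<45
l=cv2.fitLine(np.argwhere(m)[:,::-1].astype(np.float32),2,0,.01,.01).ravel();print(l)
# ends of handle, each 60mm along: heights 240 -+ 60*sin.6
for s,z in((-17,h[2]-60*np.sin(.6)*.8),(17,h[2]+60*np.sin(.6)*.8)): print(plane(ray("top",(l[2]+s*l[0],l[3]+s*l[1])),z).round(1))
st=monitor.state();c=viewer.camera_info("wrist");T=np.linalg.inv(np.array(c["camera_from_world"]));print("wristcam",T.round(2).tolist(),np.array(c["K"]).round(0).tolist())
E
```

```text
knob [475.9 157.2 107.5] [1.9, 1.9]
handle [574.7 -96.7 246.9] [3.1, 3.1]
edge yaw 0.1343505632886681 355.1167084812197
[ 9.7086328e-01 -2.3963407e-01  2.8727493e+02  1.7254324e+02]
[570.2 -57.5 219.8]
[ 583.1 -137.6  274. ]
wristcam [[0.31, 0.92, 0.23, 126.82], [0.95, -0.3, -0.08, 615.17], [-0.0, 0.24, -0.97, 383.95], [0.0, 0.0, 0.0, 1.0]] [[269.0, 0.0, 253.0], [0.0, 269.0, 187.0], [0.0, 0.0, 1.0]]
```

Request:
move_arm --moves '[0, 0, 0, -0.098, 0, 0, 0, -0.098, 0, 0, 0, -0.098, -0.2, -0.4, 0, 0, -0.2, -0.4, 0, 0, -0.2, -0.4, 0, 0, -0.2, -0.4, 0, 0, -0.2, -0.4, 0, 0, -0.2, -0.4, 0, 0, -0.1, -0.4, 0, 0]'

```text
t: 1.35
eef_pos: [432.6, 229.4, 214.5]
tcp_rot: [3.142, 0.0, -2.992]
ft_force: [0.6, -0.0, -0.4]
opening: 0.999
grip_force: 0.0
```

Request:
move_arm --moves '[-0.1, -0.36, 0, 0, 0, 0, 0, 0]'

```text
t: 1.6
eef_pos: [455.5, 177.2, 214.4]
tcp_rot: [-3.141, -0.0, -2.996]
ft_force: [-1.1, 0.5, 0.1]
opening: 0.997
grip_force: 0.0
```

```bash
python3 - <<'E'
from h import *
import pickle
s=monitor.state();c=viewer.camera_info("wrist");print(s["t"],s["eef_pos"].round(1),s["tcp_rot"].round(3))
im=viewer.read_camera("wrist");cv2.imwrite("pics/w1.png",im[:,:,::-1]);pickle.dump(c,open("w1.pkl","wb"))
p=np.array([[476,157,108.]]);T=np.array(c["camera_from_world"]);r=cv2.Rodrigues(T[:3,:3])[0]
print(cv2.projectPoints(p,r,T[:3,3],np.array(c["K"]),np.array(c["dist_coeffs"]))[0])
E
```

```text
1.6 [455.5 177.2 214.4] [-3.141 -0.    -2.996]
[[[232.01030494 202.64659143]]]
```

View pics/w1.png

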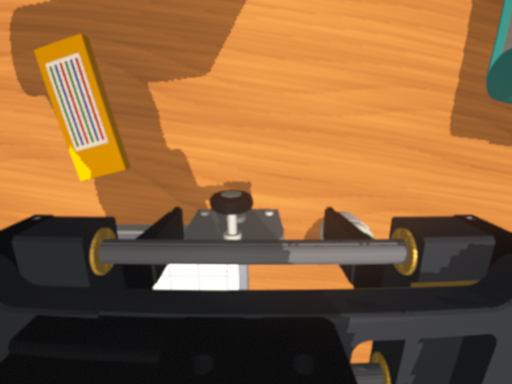

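The knob shows at (231.5,203), against a predicted (232,202.6). The cheek lies level in the picture, so position and yaw both agree. I'll centre over it, descend and grip the rim.

Request:
move_arm --moves '[-0.116, -0.153, 0, 0, 0, 0, 0, 0, 0, 0, 0.2, 0, 0, 0, 0.2, 0, 0, 0, 0.2, 0, 0, 0, 0.1, 0, 0, 0, 0.1, 0, 0, 0, 0, 0]'

```text
t: 2.65
eef_pos: [474.6, 160.3, 94.1]
tcp_rot: [3.142, -0.001, -2.991]
ft_force: [0.3, 0.3, 0.7]
opening: 1.0
grip_force: 0.0
```

Request:
move_arm --claw 30 --moves '[0, 0, 0, 0, 0, 0, 0, 0, 0, 0, 0, 0, 0, 0, 0, 0, 0, 0, 0, 0, 0, 0, 0, 0]'

```text
t: 3.4
eef_pos: [475.4, 156.8, 94.6]
tcp_rot: [-3.137, -0.001, -2.989]
ft_force: [3.6, -33.7, 1.0]
opening: 0.478
grip_force: 30.0
```

Gripped at 45 mm. I'll relieve the side load and then pull out.

Request:
move_arm --moves '[0, -0.023, 0, 0, 0, 0, 0, 0]'

```text
t: 3.65
eef_pos: [475.5, 156.6, 94.6]
tcp_rot: [3.141, -0.0, -2.991]
ft_force: [0.2, 0.0, -0.1]
opening: 0.478
grip_force: 30.0
```

Request:
move_arm --moves '[0.02, 0, 0, 0, 0.02, 0, 0, 0, 0.02, 0, 0, 0, 0.02, 0, 0, 0, 0.02, 0, 0, 0, 0.02, 0, 0, 0, 0.02, 0, 0, 0, 0.02, 0, 0, 0, 0.01, 0, 0, 0, 0, 0, 0, 0]'

```text
t: 4.9
eef_pos: [451.5, 153.0, 94.7]
tcp_rot: [3.141, 0.003, -2.992]
ft_force: [5.1, 0.4, -1.9]
opening: 0.478
grip_force: 30.0
```

Request:
move_arm --claw 95 --moves '[0, 0, 0, 0, 0, 0, 0, 0, 0, 0, 0, 0, 0, 0, 0, 0, 0, 0, -0.2, 0, 0, 0, -0.3, 0, 0, 0, -0.3, 0, 0, 0, -0.3, 0, 0, 0, -0.27, 0, 0, 0, 0, 0]'

```text
t: 6.15
eef_pos: [451.0, 152.9, 302.6]
tcp_rot: [3.141, 0.005, -2.991]
ft_force: [-0.1, 0.9, 0.1]
opening: 0.996
grip_force: 0.0
```

```bash
python3 - <<'E'
from h import *
s=monitor.state();print(s["eef_pos"].round(1),s["tcp_rot"].round(3))
for n in("scene","top","wrist"):
    c=viewer.camera_info(n);im=viewer.read_camera(n);cv2.imwrite(f"pics/{n}2.png",im[:,:,::-1])
    T=np.array(c["camera_from_world"]);r=cv2.Rodrigues(T[:3,:3])[0]
    p=np.array([[476,157,108.],[452,153.5,108]])
    print(n,cv2.projectPoints(p,r,T[:3,3],np.array(c["K"]),np.array(c["dist_coeffs"]))[0].round(1).tolist())
print(dark("pics/scene2.png",(295,200,330,235)),dark("pics/wrist2.png",(180,90,290,235)))
w=cv2.imread("pics/wrist2.png");a=cv2.resize(cv2.imread("pics/scene2.png")[130:260,220:345],None,fx=2.2,fy=2.2,interpolation=2)
o=np.zeros((384,800,3),np.uint8);o[:,:512]=w;o[:a.shape[0],520:520+a.shape[1]]=a;cv2.imwrite("pics/c2.png",o)
E
```

```text
[451.  152.9 302.6] [ 3.141  0.005 -2.991]
scene [[[312.6, 219.3]], [[317.9, 214.6]]]
top [[[196.7, 213.9]], [[197.9, 222.1]]]
wrist [[[253.6, 190.7]], [[253.7, 173.5]]]
[(56, [313, 209, 12, 12], [317.8, 214.3]), (1, [322, 212, 1, 1], [322.0, 212.0])] [(88, [180, 211, 17, 24], [184.2, 227.0]), (1, [198, 227, 1, 1], [198.0, 227.0])]
```

View pics/c2.png

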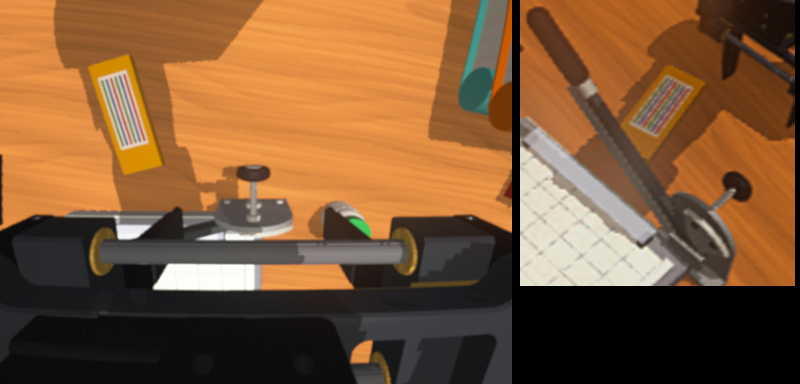

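The knob is out: it is seen at scene (317.8,214.3), against (317.9,214.6) predicted for 24 mm of travel. Next I go above the handle with the fingers shut.

Request:
move_arm --claw 0 --moves '[-0.08, -0.245, 0, 0, -0.08, -0.245, 0, 0, -0.08, -0.245, 0, 0, -0.08, -0.245, 0, 0, -0.08, -0.245, 0, 0, -0.08, -0.245, 0, 0, -0.08, -0.245, 0, 0, 0, 0, 0, 0, 0, 0, 0, 0]'

```text
t: 7.42
eef_pos: [571.3, -88.6, 298.9]
tcp_rot: [3.14, -0.002, -2.992]
ft_force: [0.6, -0.2, 0.1]
opening: 0.108
grip_force: 0.0
```

```bash
python3 - <<'E'
from h import *
s=monitor.state();print(s["eef_pos"].round(1),s["tcp_rot"].round(3))
for n in("scene","top"):
    im=viewer.read_camera(n);cv2.imwrite(f"pics/{n}3.png",im[:,:,::-1])
o=np.zeros((384,800,3),np.uint8)
a=cv2.resize(cv2.imread("pics/scene3.png")[90:250,180:320],None,fx=2.4,fy=2.4)
b=cv2.resize(cv2.imread("pics/top3.png")[100:260,180:350],None,fx=2.3,fy=2.3)
o[:,:a.shape[1]]=a[:384];o[:b.shape[0],400:400+b.shape[1]]=b;cv2.imwrite("pics/c3.png",o)
E
```

```text
[571.3 -88.6 298.9] [ 3.140e+00 -2.000e-03 -2.992e+00]
```

View pics/c3.png

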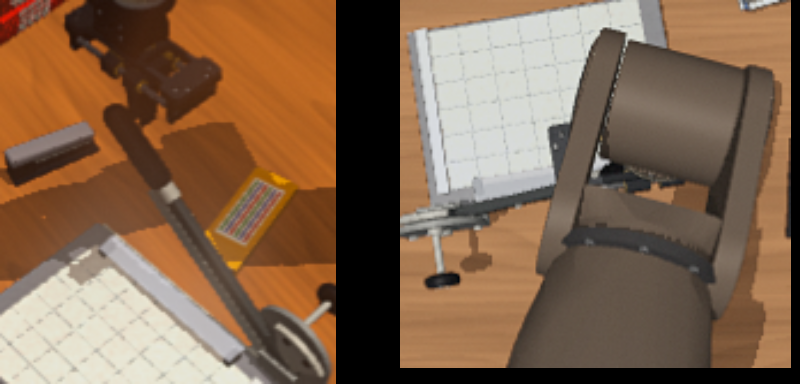

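The shut fingers are over the handle's outer half. I'll come down to contact.

Request:
move_arm --moves '[-0.014, 0, 0.08, 0, 0, 0, 0.08, 0, 0, 0, 0.06, 0, 0, 0, 0.04, 0, 0, 0, 0.03, 0, 0, 0, 0.03, 0, 0, 0, 0, 0]'

```text
t: 8.4
eef_pos: [574.1, -88.7, 252.2]
tcp_rot: [-3.142, 0.001, -2.992]
ft_force: [-0.2, 1.6, 1.7]
opening: 0.001
grip_force: 0.8
```

Request:
move_arm --moves '[0, -0.043, 0.051, 0, 0, -0.043, 0.051, 0, 0, -0.043, 0.051, 0, 0, -0.037, 0.064, 0, 0, -0.037, 0.064, 0, 0, -0.037, 0.064, 0, 0, -0.03, 0.067, 0, 0, -0.03, 0.067, 0, 0, -0.03, 0.067, 0]'

```text
t: 9.52
eef_pos: [581.3, -138.0, 169.5]
tcp_rot: [3.141, -0.0, -2.992]
ft_force: [-1.9, 3.1, 2.8]
opening: 0.002
grip_force: 1.7
```

Request:
move_arm --moves '[0, -0.023, 0.07, 0, 0, -0.023, 0.07, 0, 0, -0.023, 0.07, 0, 0, -0.016, 0.072, 0, 0, -0.016, 0.072, 0, 0, -0.016, 0.072, 0, 0, -0.009, 0.05, 0, 0, -0.009, 0.05, 0, 0, 0, 0, 0]'

```text
t: 10.65
eef_pos: [584.2, -157.6, 90.6]
tcp_rot: [3.141, -0.0, -2.992]
ft_force: [0.0, 0.0, -0.1]
opening: 0.002
grip_force: 0.0
```

Request:
move_arm --moves '[0, 0, 0.03, 0, 0, 0, 0.03, 0, 0, 0, 0.03, 0, 0, 0, 0, 0]'

```text
t: 11.15
eef_pos: [584.2, -157.5, 77.4]
tcp_rot: [3.141, -0.0, -2.992]
ft_force: [-1.3, 0.4, 0.4]
opening: 0.003
grip_force: 0.0
```

```bash
python3 - <<'E'
from h import *
im=viewer.read_camera("scene")[:,:,::-1];cv2.imwrite("pics/s4.png",cv2.resize(im[100:270,170:350],None,fx=3,fy=3))
E
```

```text
(no output)
```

View pics/s4.png

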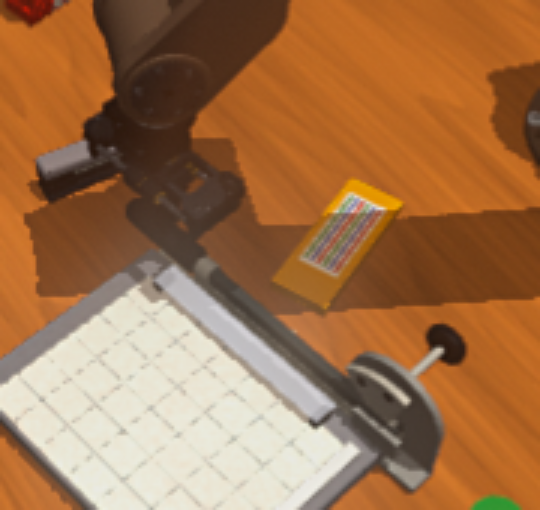

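The arm is almost down along the edge and the fingers are on the handle. I'll press until the stop pushes back.

Request:
move_arm --moves '[0, 0, 0.015, 0, 0, 0, 0.015, 0, 0, 0, 0.01, 0, 0, 0, 0, 0, 0, 0, 0, 0]'

```text
t: 11.82
eef_pos: [584.3, -157.7, 73.8]
tcp_rot: [-3.141, 0.001, -2.991]
ft_force: [-8.2, 1.3, 22.5]
opening: 0.001
grip_force: 11.8
```

Request:
move_arm --moves '[0, 0, -0.03, 0, 0, 0, -0.17, 0, 0, 0, -0.3, 0, 0, 0, -0.3, 0, 0, 0, -0.2, 0, 0, 0, 0, 0]'

```text
t: 12.58
eef_pos: [585.0, -157.8, 223.7]
tcp_rot: [-3.14, 0.003, -2.991]
ft_force: [-0.1, 0.6, -0.7]
opening: 0.005
grip_force: 0.0
```

Request:
move_arm --claw 95 --moves '[0.07, 0.273, 0, 0, 0.07, 0.273, 0, 0, 0.07, 0.273, 0, 0, 0.07, 0.273, 0, 0, 0.07, 0.273, 0, 0, 0.07, 0.273, 0, 0, 0.07, 0.273, 0, 0, 0.07, 0.273, 0, 0, 0, 0, 0, 0, 0, 0, 0, 0]'

```text
t: 13.82
eef_pos: [452.2, 153.4, 221.1]
tcp_rot: [-3.141, -0.001, -2.991]
ft_force: [-0.9, 0.7, 0.7]
opening: 0.977
grip_force: 0.0
```

Request:
move_arm --moves '[0, 0, 0.2, 0, 0, 0, 0.2, 0, 0, 0, 0.2, 0, 0, 0, 0.15, 0, 0, 0, 0.1, 0, 0, 0, 0, 0]'

```text
t: 14.58
eef_pos: [452.1, 152.6, 93.2]
tcp_rot: [-3.142, -0.003, -2.993]
ft_force: [0.8, 0.5, 0.1]
opening: 0.999
grip_force: 0.0
```

Request:
move_arm --claw 30 --moves '[0, 0, 0, 0, 0, 0, 0, 0, 0, 0, 0, 0, 0, 0, 0, 0, 0, 0, 0, 0, 0, 0, 0, 0]'

```text
t: 15.32
eef_pos: [452.4, 153.1, 94.4]
tcp_rot: [-3.141, 0.0, -2.991]
ft_force: [1.2, -7.6, 1.7]
opening: 0.481
grip_force: 30.0
```

Request:
move_arm --moves '[-0.02, 0, 0, 0, -0.02, 0, 0, 0, -0.02, 0, 0, 0, -0.02, 0, 0, 0, -0.02, 0, 0, 0, -0.02, 0, 0, 0, -0.02, 0, 0, 0, -0.02, 0, 0, 0, -0.01, 0, 0, 0, 0, 0, 0, 0]'

```text
t: 16.58
eef_pos: [476.2, 156.7, 94.3]
tcp_rot: [-3.141, -0.003, -2.991]
ft_force: [-6.7, -6.9, 7.4]
opening: 0.478
grip_force: 30.0
```

Request:
move_arm --claw 95 --moves '[0, 0, 0, 0, 0, 0, 0, 0, 0, 0, 0, 0, 0, 0, 0, 0, 0, 0, -0.2, 0, 0, 0, -0.3, 0, 0, 0, -0.3, 0, 0, 0, -0.3, 0, 0, 0, -0.2, 0, 0, 0, 0, 0]'

```text
t: 17.82
eef_pos: [478.1, 157.6, 291.2]
tcp_rot: [3.141, 0.004, -2.992]
ft_force: [0.9, 0.0, -0.4]
opening: 1.001
grip_force: 0.0
```

```bash
python3 - <<'E'
from h import *
im=viewer.read_camera("scene")[:,:,::-1];cv2.imwrite("pics/s5f.png",im);cv2.imwrite("pics/s5.png",cv2.resize(im[100:300,170:370],None,fx=2.8,fy=2.8))
print(dark("pics/s5f.png",(295,200,330,235)))
E
```

```text
[(58, [308, 213, 11, 13], [312.9, 218.9])]
```

View pics/s5.png

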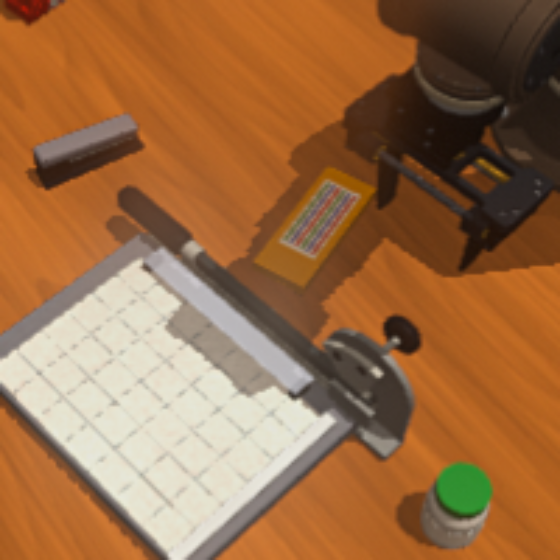

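The arm is down and the knob is home, at (312.9,218.9) as it was at the start. The bystanders have not moved and the robot is clear.

```bash
python3 -c "
from cell import order;print(order.job_done())"
```

```text
the job is handed in; nothing more can be done
None
```

The job is handed in at about 18 s: I pulled the knob out to its detent, brought the blade arm down flat, and pushed the knob home again. The last picture showed the bystanders in place and the robot clear, but no verdict came back.

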